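Feed the sugar mill and hold it running at half press

TASK

Lift the mill's hinged feed tray by its bar handle so that all four lumps of palm sugar slide off into the hopper, then lower the tray gently back down onto its rest without letting it fall. Then push the grey plunger of the switch pod half-way down, so that its top is level with the two guard pegs beside it, never all the way to the bottom, and keep it there: finish while still holding it pressed with the fingers. Leave the jar, the glass and the mug where they stand.

Things in the scene. Friction and masses are not known exactly. Their poses are not given: they have to be found in the camera images.
- mill: Sugar mill, fixed: white base 180 x 180 x 70 mm with an open steel hopper on top and, on its +y side, a hinged feed tray. Origin on the counter under the hopper's centre; z up. The tray runs from the hopper towards the mill's own +y. The hopper is 150 x 150 mm inside, floor 76 mm above the counter; its walls reach 225 mm high on three sides and 155 mm on the +y side, under the tray's hinge. A white post under the tray's outer end is its rest.
- feed (a joint): Hinge angle of the feed tray, rad: 0 = level on its rest, grows as the outer end is lifted, stop at 1.15. The hinge line is parallel to the mill's x axis. The tray weighs 0.25 kg and falls back if let go. The lumps begin to slide off as the tilt grows; by 1.05 rad all have slid off.
- feed_hinge (a point): Middle of the feed tray's hinge line, at the hopper's rim, 80 mm from the hopper's centre along the mill's y, 165 mm above the counter. The aluminium tray is 116 mm wide, 160 mm long, with 20 mm high sides and outer end, open at the hinge; its floor's top is at hinge height.
- feed_handle (a point): Centre of the tray's handle: a round wooden bar 12 mm thick and 108 mm long, parallel to the mill's x axis, carried on two 8 mm stems 100 mm apart, 45 mm beyond the tray's end wall. With the tray level it is 205 mm from the hinge line along the mill's y and 12 mm above hinge height (177 mm above the counter). Can be pinched from above with the fingers closing along the mill's y; it turns easily in the fingers while the tray swings about the hinge.
- lump0_center (a point): Centre of palm sugar lump 0: light-brown flat-bottomed drop, 28 mm across, 19 mm high, 12 g, lying loose on the feed tray at the start.
- lump1_center (a point): Centre of palm sugar lump 1: light-brown flat-bottomed drop, 28 mm across, 19 mm high, 12 g, lying loose on the feed tray at the start.
- lump2_center (a point): Centre of palm sugar lump 2: light-brown flat-bottomed drop, 28 mm across, 19 mm high, 12 g, lying loose on the feed tray at the start.
- lump3_center (a point): Centre of palm sugar lump 3: light-brown flat-bottomed drop, 28 mm across, 19 mm high, 12 g, lying loose on the feed tray at the start.
- pod: Switch pod, fixed to the counter: white box 100 x 130 x 50 mm with a grey plunger in the middle of its top. Two steel guard pegs, 12 mm thick, stand 48 mm to either side of the plunger along the pod's y; their tops are 80 mm above the counter. Origin on the counter under the plunger; z up.
- plunger (a joint): How far the plunger is pressed down, m: 0 = up, 0.015 = half-way (top level with the pegs), 0.030 = bottom. Spring-loaded: 2 N to start it, 7 N half-way, 12 N at the bottom; it springs up when let go.
- plunger_top (a point): Centre of the plunger's flat round top, 40 mm across; 95 mm above the counter when up.
- jar: Bystander: closed glass jar with wooden lid, 72 mm across, 120 mm high. Origin at the centre of its underside.
- tumbler: Bystander: drinking glass, 68 mm across, 95 mm high. Origin at the centre of its underside.
- mug: Bystander: white mug, 80 mm across, 90 mm high, with a handle on its +y side. Origin at the centre of its underside.
Mind the look-alikes: they are no part of the job. What is shaped like the pod but red or turquoise is not meant.

How it is judged:
By the outcome, as a careful person would: the job done as asked, in the order asked, and still so for the second after the job is handed in, while the arm keeps its last pose, push and grip.
It also fails if it takes over 58 s, if anything falls off the work surface, if the arm or the gripper's body presses on something with over 40 N, if the wrist force passes 120 N, or if a joint passes its speed limit or range.

ROBOT

A 6-joint arm with a two-finger parallel gripper is mounted at the origin on the work surface. World frame = base frame: x ahead of the robot, y to its left, z up, the work surface at z = 0. Lengths are in m, angles in rad, forces in N, time in s.
With the tool pointing down it reaches from about 0.325 to 0.85 m from the base axis. Payload 4.4 kg.
Tool frame: the origin (TCP) lies at the very end of the fingers, on their centre line; the grasp point (between the pads) lies 19 mm behind it; z points along the fingers, y is the direction in which the jaws open and shut (so a half turn about z gives the same grasp; the last joint's range is limited). The gripper opens to 94 mm and grips with 3 to 60 N. Pads are 16 mm wide; open, the fingers measure 119 mm over their backs; the gripper's body (75 mm by 177 mm) begins 78 mm behind the grasp point.
Start: joints at [-1.292, 0.207, 1.542, -0, 1.393, -0.15], TCP at [0.239, -0.523, 0.205] pointing down, gripper open.
Joint ranges: [-2.73, 2.73], [-0.86, 2.22], [0.23, 2.46], [-1.11, 4.25], [0.08, 2.63], [-2.82, 2.82]. Speed limits (rad/s): [2.79, 2.79, 3.14, 3.14, 3.14, 3.14].

INTERFACE

Orientations are given as [roll, pitch, yaw] about the fixed x, y, z axes, in that order (R = Rz(yaw) Ry(pitch) Rx(roll)).
In Python, from plant import get_state, get_image, calibration, job_done gives the robot as it stands.
- The arm moves only by the tool move_arm, never from a script. Its arguments are lists of equal length, an entry for each row: "delta_pos": the shift along the world's x, y, z in cm, a list of three; "spin": the turn about the world's z in rad. In form: {"delta_pos": [[dx, dy, dz], ...], "spin": [spin, ...]}. A call has 1 to 5 rows; each row shifts and turns the commanded pose from where the row before left it; what a row does not reach is not made up. A row lasts 1/8 s, in which the tool goes at most 62.5 mm and 10.7 degrees, less where a joint would pass 70% of its speed; a pose out of reach is approached as far as the arm can. A call with a gripper value outside its range is refused whole. "gripper" is the finger opening in cm, from 0 to 9.4, set as the call begins (left out, the last holds). The fingers move at their own pace and stop on an object; "force" is the grip in N (left out, the last holds). Time passes only in rows, so rows that do not move let the fingers close. It gives the time, the measured TCP pose, the force and the opening at its end, in the units of the state.
- get_state(): the state, without advancing time (a new reading comes with each control period).
- get_image(name): name is "side" or "top" or "wrist"; returns the picture (420x560x3 uint8, blue, green, red); there is no depth.
- calibration(name): a dict with "fov_y" (degrees; the focal length in pixels is half the picture's height over the tangent of half this angle, whatever the lens; pixels are square), "cx", "cy" (the principal point, pixels), "R" (3x3) and "t" (3): a world point X has camera coordinates R X + t; the wrist camera has in their place "hand_eye" (4x4, takes a point from camera to tool coordinates, whose origin is the TCP and whose axes are the flange's). Camera axes: x right, y down, z forward; pixel columns grow to the right and rows downward; lengths in m; the calibration is good to about 2 mm. The wrist camera is an equidistant fisheye: a pixel r from the principal point sees the ray r / f radians off the axis. A picture is of the moment at which its call begins: read the wrist's pose just before it. calibration takes no time and is no camera call.
- job_done(): hands the job in, once; it reports no verdict.
The state is a dict: "t": time; "joint_pos": joint angles; "joint_vel": joint speeds; "effort": joint torques, N m; "tcp_pos": TCP position; "tool_rot": TCP orientation; "force": force on the tool from outside, world axes, zero at the start; "moment": the same for the moment, N m; "opening": finger opening in m.
Only numpy, scipy, OpenCV 4.12 (cv2) and the standard library are available. Lean on these libraries where they do the work, as an engineer would, in place of code of your own. Each camera call takes 0.05 s, during which the arm holds its last target. There are 200 camera calls.

## Working session

There is one attempt and no reset: what is moved stays moved. The work goes in short steps, Python scripts to look and compute and a tool call to move; the robot and the scene stay as the last step left them, time stands still between calls to the robot, and variables do not carry over. Pictures are saved under pics/ and viewed, about 8 in all and at most 12, crops included, and the job is handed in when it is done.

Besides the shell and the picture viewer there is one more tool, called after "Emit:" in YAML: its name, and indented under it one key for each argument. move_arm: Moves the arm, as the interface text tells. Its arguments: {"type":"object","properties":{"delta_pos":{"type":"array","items":{"type":"array","items":{"type":"number"}}},"spin":{"type":"array","items":{"type":"number"}},"gripper":{"type":"number"},"force":{"type":"number"}},"required":["delta_pos","spin"]}

```bash
mkdir -p pics; python3 - <<'E'
from plant import *
import cv2,numpy as np
print(get_state())
for n in("side","top"):
    im=get_image(n); cv2.imwrite(f"pics/{n}0.png",im); c=calibration(n); print(n,c)
print(calibration("wrist"))
E
```

```text
{'t': 0.0, 'joint_pos': array([-1.29251325e+00,  2.07415724e-01,  1.54291953e+00, -5.29043454e-06,
        1.39348582e+00, -1.50515531e-01]), 'joint_vel': array([-3.28855081e-04, -8.29333435e-04, -2.53458595e-04, -6.41262960e-04,
       -5.10484362e-05,  5.11929259e-04]), 'effort': array([ 9.76009978e-04, -3.70875692e+01, -2.81413490e+01,  6.98713562e-02,
        3.61953280e-02, -1.67685853e-04]), 'tcp_pos': array([ 0.23883291, -0.5221832 ,  0.20430956]), 'tool_rot': array([-3.13938864e+00, -3.29000735e-04,  4.28799182e-01]), 'force': array([ 1.15093831, -0.56152508, -0.31696583]), 'moment': array([-0.01390646,  0.03117755, -0.01416049]), 'opening': 0.09387853074000256}
side {'fov_y': 53.88984893328037, 'cx': 280.389392505533, 'cy': 209.0094271767376, 'R': array([[-0.69663369, -0.71742031, -0.00309794],
       [-0.51581526,  0.50386186, -0.69286207],
       [ 0.49863426, -0.48107309, -0.72106349]]), 't': array([0.28771981, 0.39692008, 0.94347507])}
top {'fov_y': 56.744842745726835, 'cx': 282.82955136079255, 'cy': 210.9872580957593, 'R': array([[-0.01463744, -0.999793  , -0.01413159],
       [-0.99735808,  0.01560458, -0.07094615],
       [ 0.07115198,  0.01305579, -0.99738004]]), 't': array([-0.0819279 ,  0.52232707,  1.39885343])}
{'fov_y': 65.70646984690485, 'cx': 277.2263150817584, 'cy': 206.41730397021232, 'hand_eye': array([[ 2.67021590e-04, -9.65677940e-01, -2.59742267e-01,
         7.53835570e-02],
       [ 9.99999765e-01,  4.22062203e-04, -5.41131149e-04,
        -1.43010174e-05],
       [ 6.32185806e-04, -2.59742062e-01,  9.65677825e-01,
        -1.79291011e-01],
       [ 0.00000000e+00,  0.00000000e+00,  0.00000000e+00,
         1.00000000e+00]])}
```

View pics/top0.png

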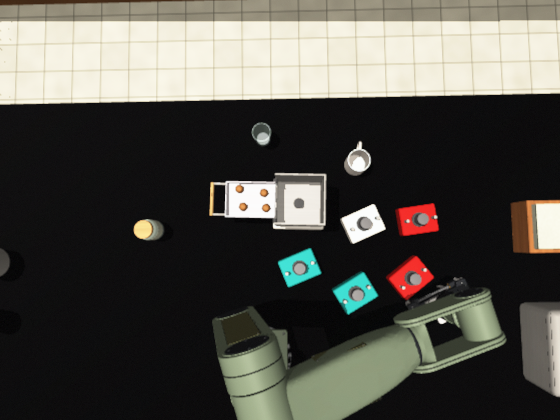

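View pics/side0.png

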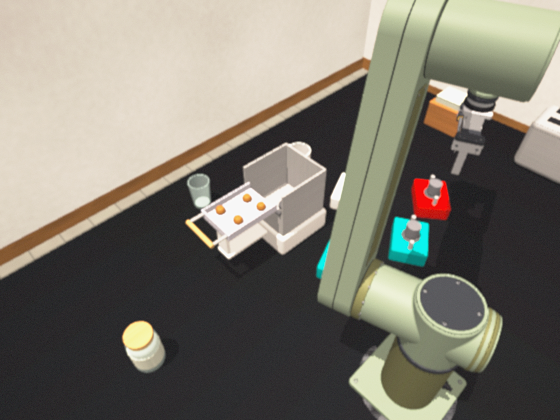

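The top view shows the mill with hopper at about (300,200), its tray to the left, and the wooden handle at about (212,199). There are five pod-shaped things:
- white (363,224)
- red (417,220) and red (410,278)
- turquoise (299,268) and turquoise (355,293)

Only the white one fits the description. Next I'll measure it and confirm in an enlarged crop.

```bash
cat > h.py <<'E'
from plant import *
import cv2,numpy as np
def ray(n,u,v,z):
    c=calibration(n); f=210/np.tan(np.radians(c["fov_y"])/2)
    d=c["R"].T@np.array([(u-c["cx"])/f,(v-c["cy"])/f,1]); o=-c["R"].T@c["t"]
    return o+d*(z-o[2])/d[2]
def blobs(m,amin=15):
    n,l,s,c=cv2.connectedComponentsWithStats(m.astype(np.uint8)*255)
    return [(s[i],c[i],cv2.minAreaRect(cv2.findNonZero((l==i).astype(np.uint8)))) for i in range(1,n) if s[i][4]>=amin]
E
python3 - <<'E'
from h import *
t=cv2.imread("pics/top0.png"); s=cv2.imread("pics/side0.png")
for n,im,(x0,y0,x1,y1),z in(("top",t,(200,170,235,230),.18),("side",s,(175,210,225,255),.18)):
    h=cv2.cvtColor(im,cv2.COLOR_BGR2HSV); m=(h[...,0]>8)&(h[...,0]<28)&(h[...,1]>110)&(h[...,2]>90)
    k=np.zeros_like(m);k[y0:y1,x0:x1]=1
    for b in blobs(m&k): 
        print(n,b[0],b[1],b[2],ray(n,*b[1],z)); p=cv2.boxPoints(b[2]); print([ray(n,*q,z).round(4) for q in p])
# pod white
h=cv2.cvtColor(t,cv2.COLOR_BGR2HSV); k=np.zeros(h.shape[:2],bool);k[195:250,335:392]=1
for b in blobs((h[...,2]>150)&(h[...,1]<60)&k): print("pod",b[0],b[1],b[2],ray("top",*b[2][0],.05))
a=cv2.resize(t[165:260,195:395],None,fx=4,fy=4,interpolation=2)
cv2.imwrite("pics/crop.png",a)
E
```

```text
top [209 185   5  31 102] [211.28431373 201.33333333] ((211.0, 200.0), (30.0, 4.0), 90.0) [0.54445077 0.13940576 0.18      ]
[array([0.5979, 0.1468, 0.18  ]), array([0.5977, 0.1337, 0.18  ]), array([0.5   , 0.1339, 0.18  ]), array([0.5002, 0.1469, 0.18  ])]
side [216 210   9   4  30] [220.         211.26666667] ((220.0, 211.5), (3.0, 8.0), 90.0) [0.57511627 0.06014224 0.18      ]
[array([0.586 , 0.0648, 0.18  ]), array([0.5714, 0.0499, 0.18  ]), array([0.563 , 0.0566, 0.18  ]), array([0.5775, 0.0714, 0.18  ])]
side [185 219  29  30  74] [197.45945946 234.        ] ((198.74057006835938, 233.73019409179688), (38.89726257324219, 4.934935569763184), 46.12330627441406) [0.55303119 0.14815015 0.18      ]
[array([0.6119, 0.1486, 0.18  ]), array([0.6153, 0.1352, 0.18  ]), array([0.4944, 0.1423, 0.18  ]), array([0.4921, 0.1548, 0.18  ])]
side [192 223  20  20  53] [202.28301887 232.39622642] ((202.00003051757812, 232.00003051757812), (26.870058059692383, 1.4142134189605713), 45.0) [0.54892636 0.13650297 0.18      ]
[array([0.5923, 0.1363, 0.18  ]), array([0.5934, 0.1325, 0.18  ]), array([0.5102, 0.1362, 0.18  ]), array([0.5094, 0.1398, 0.18  ])]
pod [341 204  45  40 978] [363.00613497 223.24539877] ((362.8877258300781, 223.25048828125), (28.543142318725586, 37.06960678100586), 65.77225494384766) [ 0.47075158 -0.37324169  0.05      ]
```

View pics/crop.png

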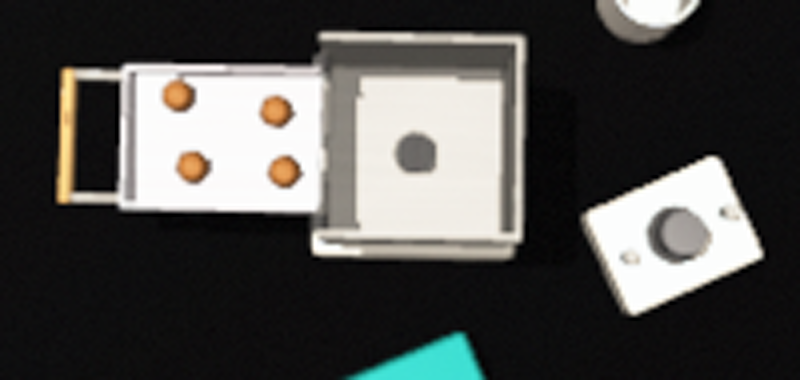

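The crop confirms the white pod: grey plunger at about (366,223) and pegs at about (378,218) and (353,229). The handle ends are near (212,182) and (211,216), and the four lumps are on the tray.

```bash
python3 - <<'E'
from h import *
P=lambda u,v,z: ray("top",195+u/4-.4,165+v/4-.4,z)
a,b=P(68,68,.18),P(64,204,.18); print("handle",(a+b)/2,a-b,np.linalg.norm(a-b))
c=[P(*q,.225) for q in((318,34),(526,34),(523,243),(313,241))]; print("hop",np.mean(c,0),[x.round(3) for x in c])
hg=(P(322,68,.165)+P(318,212,.165))/2; print("hinge",hg,P(322,68,.165)-P(318,212,.165))
m=(P(731,212,.08)+P(631,257,.08))/2; d=P(731,212,.08)-P(631,257,.08)
print("pod",m,d,np.linalg.norm(d),"plunger",P(684,232,.095))
E
```

```text
handle [0.55353229 0.13998571 0.18      ] [ 0.11071121 -0.00341815  0.        ] 0.11076396187165473
hop [ 0.54294432 -0.14525106  0.225     ] [array([ 0.626, -0.067,  0.225]), array([ 0.623, -0.23 ,  0.225]), array([ 0.46 , -0.224,  0.225]), array([ 0.464, -0.061,  0.225])]
hinge [ 0.54850806 -0.06537607  0.165     ] [ 0.11829182 -0.00482819  0.        ]
pod [ 0.46964988 -0.37429558  0.08      ] [ 0.03767458 -0.08753713  0.        ] 0.09530017172400726 plunger [ 0.4711936  -0.37394435  0.095     ]
```

Emit:
move_arm:
  delta_pos:
    - [0, 0, 6]
    - [0, 0, 6]
    - [2.4, 5, 0]
    - [2.4, 5, 0]
    - [2.4, 5, 0]
  spin: [0, 0, -0.1, -0.1, -0.1]
  gripper: 4
  force: 15

```text
t: 0.72
tcp_pos: [0.3114, -0.3713, 0.325]
tool_rot: [-3.141, -0.0, 0.125]
force: [1.1, 0.3, 0.9]
opening: 0.0478
```

Emit:
move_arm:
  delta_pos:
    - [2.4, 5, 0]
    - [2.4, 5, 0]
    - [2.4, 5, 0]
    - [2.4, 5, 0]
    - [2.4, 5, 0]
  spin: [-0.1, -0.065, 0, 0, 0]

```text
t: 1.35
tcp_pos: [0.4313, -0.1211, 0.3251]
tool_rot: [-3.142, 0.0, -0.036]
force: [1.0, -0.9, 0.2]
opening: 0.0403
```

Emit:
move_arm:
  delta_pos:
    - [2.4, 5, 0]
    - [2.4, 5, 0]
    - [2.4, 5, 0]
    - [2.4, 5, 0]
    - [0, 0, 0]
  spin: [0, 0, 0, 0, 0]

```text
t: 1.98
tcp_pos: [0.5272, 0.0802, 0.3243]
tool_rot: [-3.141, 0.002, -0.031]
force: [-0.2, -1.5, -0.4]
opening: 0.0401
```

Emit:
move_arm:
  delta_pos:
    - [1.3, 3, -2]
    - [1.3, 3, -4]
    - [0, 0, -3]
    - [0, 0, 0]
  spin: [0, 0, 0, 0]

```text
t: 2.48
tcp_pos: [0.5504, 0.1359, 0.2319]
tool_rot: [3.14, 0.008, -0.037]
force: [-1.1, -0.6, 0.5]
opening: 0.0399
```

```bash
cat >> h.py <<'E'
from scipy.spatial.transform import Rotation as Ro
def wray(st,u,v,z):
    c=calibration("wrist"); f=210/np.tan(np.radians(c["fov_y"])/2)
    a=np.array([u-c["cx"],v-c["cy"]]); r=np.hypot(*a); th=r/f
    d=np.array([*(a/r*np.sin(th)),np.cos(th)])
    R=Ro.from_euler("xyz",st["tool_rot"]).as_matrix(); H=c["hand_eye"]
    d=R@H[:3,:3]@d; o=R@H[:3,3]+st["tcp_pos"]
    return o+d*(z-o[2])/d[2]
E
python3 - <<'E'
from h import *
s=get_state(); im=get_image("wrist"); cv2.imwrite("pics/w1.png",im)
print(s["tcp_pos"],s["tool_rot"],s["joint_pos"])
h=cv2.cvtColor(im,cv2.COLOR_BGR2HSV); m=(h[...,0]>8)&(h[...,0]<28)&(h[...,1]>100)&(h[...,2]>80)
for b in blobs(m,80): print(b[0],b[2],wray(s,*b[2][0],.178),[wray(s,*q,.178).round(3) for q in cv2.boxPoints(b[2])])
E
```

```text
[0.5504213  0.13592343 0.23194498] [ 3.1400712   0.00776697 -0.03689441] [ 8.97907162e-02  1.75699664e-01  1.52272701e+00 -5.31749306e-04
  1.45106295e+00  1.69754115e+00]
[ 261  145   18  141 1979] ((269.5, 215.0), (140.0, 17.0), 90.0) [0.55615181 0.14150989 0.178     ] [array([0.609, 0.145, 0.178]), array([0.608, 0.133, 0.178]), array([0.496, 0.137, 0.178]), array([0.497, 0.151, 0.178])]
[369 155  32  33 834] ((384.5, 171.0), (32.0, 31.0), 90.0) [0.58719898 0.0540331  0.178     ] [array([0.599, 0.067, 0.178]), array([0.599, 0.042, 0.178]), array([0.575, 0.041, 0.178]), array([0.575, 0.066, 0.178])]
[455 172  29  30 661] ((469.0, 186.5), (29.0, 28.0), 90.0) [ 0.57385697 -0.02385619  0.178     ] [array([ 0.586, -0.008,  0.178]), array([ 0.586, -0.038,  0.178]), array([ 0.561, -0.041,  0.178]), array([ 0.562, -0.011,  0.178])]
[379 226  30  31 733] ((393.5, 241.0), (30.0, 29.0), 90.0) [0.53031458 0.04311228 0.178     ] [array([0.544, 0.056, 0.178]), array([0.542, 0.031, 0.178]), array([0.516, 0.029, 0.178]), array([0.518, 0.055, 0.178])]
[455 227  27  28 587] ((468.0, 240.5), (27.0, 2
[... 549 characters left out ...]
     ] [array([0.481, 0.216, 0.178]), array([0.482, 0.202, 0.178]), array([0.418, 0.212, 0.178]), array([0.417, 0.227, 0.178])]
[352 301  17  56 512] ((360.1855773925781, 328.4946594238281), (55.148921966552734, 15.422277450561523), 88.36341857910156) [0.44603378 0.06513168 0.178     ] [array([0.477, 0.075, 0.178]), array([0.476, 0.061, 0.178]), array([0.411, 0.053, 0.178]), array([0.412, 0.069, 0.178])]
[ 141  360  308   28 3065] ((294.59954833984375, 375.90753173828125), (22.117170333862305, 307.02545166015625), 88.03858184814453) [0.39069979 0.12484724 0.178     ] [array([0.391, 0.284, 0.178]), array([ 0.387, -0.04 ,  0.178]), array([ 0.349, -0.051,  0.178]), array([0.354, 0.294, 0.178])]
```

View pics/w1.png

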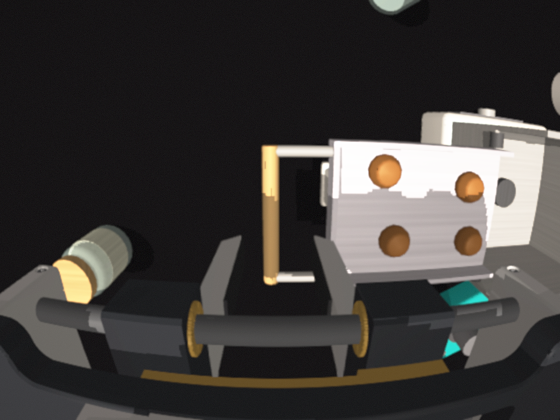

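The bar lies between the fingers, at about (270,215) in the wrist view and (0.555, 0.141) in the world. Next I descend and pinch it.

Emit:
move_arm:
  delta_pos:
    - [0.4, 0.5, -1]
    - [0, 0, -2]
    - [0, 0, -2]
    - [0, 0, -1.8]
    - [0, 0, 0]
  spin: [0, 0, 0, 0, 0]

```text
t: 3.15
tcp_pos: [0.5563, 0.1418, 0.1663]
tool_rot: [3.141, 0.002, -0.037]
force: [-0.5, -0.7, -0.1]
opening: 0.0399
```

Emit:
move_arm:
  delta_pos:
    - [0, 0, 0]
    - [0, 0, 0]
    - [0, 0, 0]
    - [0, 0, 0]
    - [0, 0, 0]
  spin: [0, 0, 0, 0, 0]
  gripper: 0
  force: 15

```text
t: 3.78
tcp_pos: [0.5576, 0.1409, 0.1682]
tool_rot: [3.14, -0.001, -0.036]
force: [-0.7, -6.0, 2.9]
opening: 0.0113
```

Emit:
move_arm:
  delta_pos:
    - [0, -0.09, 1.02]
    - [0, -0.14, 1.02]
    - [0, -0.19, 1.01]
    - [-0.01, -0.24, 1.0]
    - [-0.01, -0.29, 0.99]
  spin: [0, 0, 0, 0, 0]

```text
t: 4.4
tcp_pos: [0.5569, 0.1317, 0.2172]
tool_rot: [3.14, 0.0, -0.037]
force: [2.0, -4.5, -3.3]
opening: 0.0116
```

```bash
python3 - <<'E'
from h import *
s=get_state(); print(s["tcp_pos"],s["force"],s["opening"])
im=get_image("wrist"); t=get_image("side")
cv2.imwrite("pics/w2.png",np.hstack([cv2.resize(im,(400,300)),t[60:360,100:500]]))
E
```

```text
[0.55688149 0.1317428  0.21722942] [ 1.98425627 -4.46655044 -3.34214989] 0.011598711593585978
```

View pics/w2.png

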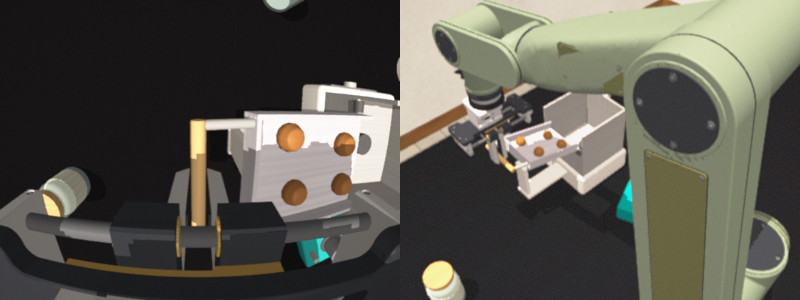

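The side view shows the tray coming up off its post, with the bar still pinched. I'll continue the arc.

Emit:
move_arm:
  delta_pos:
    - [-0.01, -0.4, 0.97]
    - [-0.01, -0.43, 0.95]
    - [-0.01, -0.43, 0.93]
    - [-0.02, -0.48, 0.91]
    - [-0.02, -0.52, 0.88]
  spin: [0, 0, 0, 0, 0]

```text
t: 5.12
tcp_pos: [0.5561, 0.1103, 0.2651]
tool_rot: [-3.14, -0.0, -0.036]
force: [0.5, 0.9, -2.7]
opening: 0.0113
```

Emit:
move_arm:
  delta_pos:
    - [-0.02, -0.57, 0.86]
    - [-0.02, -0.61, 0.83]
    - [-0.02, -0.65, 0.8]
    - [-0.02, -0.69, 0.76]
    - [-0.03, -0.72, 0.73]
  spin: [0, 0, 0, 0, 0]

```text
t: 5.75
tcp_pos: [0.5551, 0.0786, 0.3057]
tool_rot: [-3.139, -0.001, -0.035]
force: [0.1, 6.2, 3.8]
opening: 0.0115
```

Emit:
move_arm:
  delta_pos:
    - [-0.03, -0.76, 0.69]
    - [-0.03, -0.79, 0.65]
    - [-0.03, -0.82, 0.61]
    - [-0.03, -0.85, 0.57]
    - [-0.03, -0.88, 0.52]
  spin: [0, 0, 0, 0, 0]

```text
t: 6.38
tcp_pos: [0.5536, 0.0368, 0.3364]
tool_rot: [-3.14, -0.002, -0.035]
force: [-0.4, 5.2, 5.3]
opening: 0.0118
```

Emit:
move_arm:
  delta_pos:
    - [-0.03, -0.85, 0.52]
    - [-0.03, -0.9, 0.45]
    - [0, 0, 0]
    - [0, 0, 0]
    - [0, 0, 0]
  spin: [0, 0, 0, 0, 0]

```text
t: 7.0
tcp_pos: [0.553, 0.0187, 0.3448]
tool_rot: [3.141, -0.001, -0.036]
force: [-1.6, 3.0, 5.8]
opening: 0.0117
```

```bash
python3 - <<'E'
from h import *
s=get_state(); print(s["tcp_pos"],s["force"],s["opening"])
y=s["tcp_pos"][1]+.0645; z=s["tcp_pos"][2]+.009-.165; print(np.arctan2(z,y)-.0585,np.hypot(y,z))
im=get_image("wrist"); t=get_image("side"); u=get_image("top")
cv2.imwrite("pics/w3.png",np.hstack([cv2.resize(t[100:280,150:350],(400,360)),cv2.resize(u[150:250,200:345],(400,360))]))
E
```

```text
[0.55299907 0.01871484 0.34482372] [-1.56482529  3.02170153  5.78084014] 0.011708355699190081
1.097202158635172 0.2063470562248645
```

View pics/w3.png

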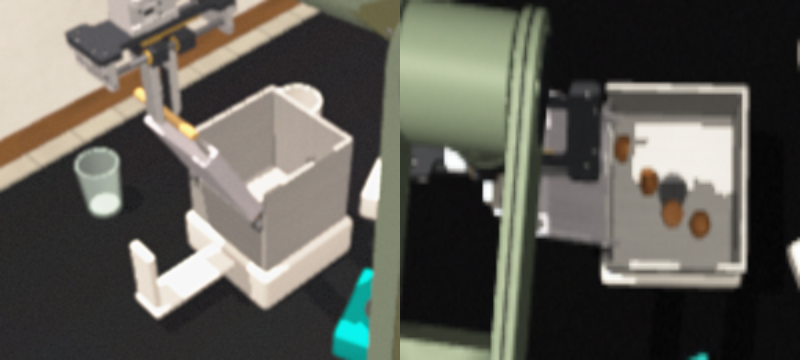

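All four lumps lie inside the hopper, and the tray is at about 1.10 rad. Now I lower it back along the same arc.

Emit:
move_arm:
  delta_pos:
    - [0.03, 0.93, -0.43]
    - [0.03, 0.9, -0.48]
    - [0.03, 0.88, -0.52]
    - [0.03, 0.85, -0.57]
    - [0.03, 0.82, -0.61]
  spin: [0, 0, 0, 0, 0]

```text
t: 7.78
tcp_pos: [0.5545, 0.0629, 0.317]
tool_rot: [3.141, 0.0, -0.036]
force: [1.0, 0.7, 0.8]
opening: 0.0117
```

Emit:
move_arm:
  delta_pos:
    - [0.03, 0.79, -0.65]
    - [0.03, 0.76, -0.69]
    - [0.03, 0.72, -0.73]
    - [0.02, 0.69, -0.76]
    - [0.02, 0.65, -0.8]
  spin: [0, 0, 0, 0, 0]

```text
t: 8.4
tcp_pos: [0.5558, 0.0991, 0.281]
tool_rot: [3.141, 0.0, -0.036]
force: [1.7, -0.7, -2.0]
opening: 0.0113
```

Emit:
move_arm:
  delta_pos:
    - [0.02, 0.61, -0.83]
    - [0.02, 0.57, -0.86]
    - [0.02, 0.52, -0.88]
    - [0.02, 0.48, -0.91]
    - [0.01, 0.43, -0.93]
  spin: [0, 0, 0, 0, 0]

```text
t: 9.02
tcp_pos: [0.5567, 0.1253, 0.237]
tool_rot: [3.142, -0.0, -0.036]
force: [1.2, -0.9, -1.0]
opening: 0.0117
```

Emit:
move_arm:
  delta_pos:
    - [0.01, 0.38, -0.95]
    - [0.01, 0.34, -0.97]
    - [0.01, 0.29, -0.99]
    - [0, 0.24, -1.0]
    - [0, 0.12, -0.6]
  spin: [0, 0, 0, 0, 0]

```text
t: 9.65
tcp_pos: [0.5571, 0.1386, 0.1919]
tool_rot: [3.141, -0.0, -0.036]
force: [2.0, -2.0, -2.0]
opening: 0.0114
```

Emit:
move_arm:
  delta_pos:
    - [0, 0.08, -0.5]
    - [0, 0.05, -0.4]
    - [0, 0.03, -0.3]
    - [0, 0, -0.2]
    - [0, 0, 0]
  spin: [0, 0, 0, 0, 0]

```text
t: 10.28
tcp_pos: [0.5572, 0.1403, 0.1786]
tool_rot: [-3.142, -0.001, -0.036]
force: [1.9, -2.1, -0.5]
opening: 0.0113
```

Emit:
move_arm:
  delta_pos:
    - [0, 0.02, -0.3]
    - [0, 0.02, -0.3]
    - [0, 0, -0.2]
    - [0, 0, -0.2]
    - [0, 0, 0]
  spin: [0, 0, 0, 0, 0]

```text
t: 10.9
tcp_pos: [0.5573, 0.1408, 0.1716]
tool_rot: [-3.141, -0.001, -0.036]
force: [-1.8, -3.1, 11.3]
opening: 0.0111
```

Contact with the rest shows as 11 N upward, so I open the fingers and rise.

Emit:
move_arm:
  delta_pos:
    - [0, 0, 0.2]
    - [0, 0, 0]
    - [0, 0, 0]
    - [0, 0, 0]
    - [0, 0, 0]
  spin: [0, 0, 0, 0, 0]
  gripper: 4

```text
t: 11.52
tcp_pos: [0.5568, 0.1408, 0.1703]
tool_rot: [-3.142, 0.001, -0.036]
force: [-0.2, -0.1, -0.4]
opening: 0.0402
```

Emit:
move_arm:
  delta_pos:
    - [0, 0, 1]
    - [0, 0, 3]
    - [0, 0, 5]
    - [0, 0, 6]
    - [0, 0, 0]
  spin: [0, 0, 0, 0, 0]

```text
t: 12.15
tcp_pos: [0.5604, 0.1412, 0.3287]
tool_rot: [-3.14, -0.014, -0.036]
force: [0.0, 0.2, -0.1]
opening: 0.0403
```

```bash
python3 - <<'E'
from h import *
s=get_state(); print(s["tcp_pos"],s["force"],s["opening"],s["joint_pos"])
im=get_image("wrist"); t=get_image("side"); u=get_image("top")
cv2.imwrite("pics/w4.png",np.hstack([cv2.resize(t[100:280,150:350],(400,360)),cv2.resize(im,(400,360))]))
cv2.imwrite("pics/top4.png",u)
E
```

```text
[0.56040439 0.14116437 0.32865983] [ 0.02789428  0.19880576 -0.14386186] 0.04028107619228768 [9.69998044e-02 1.36770341e-01 1.37208145e+00 7.86901867e-05
 1.61829543e+00 1.70388583e+00]
```

View pics/w4.png

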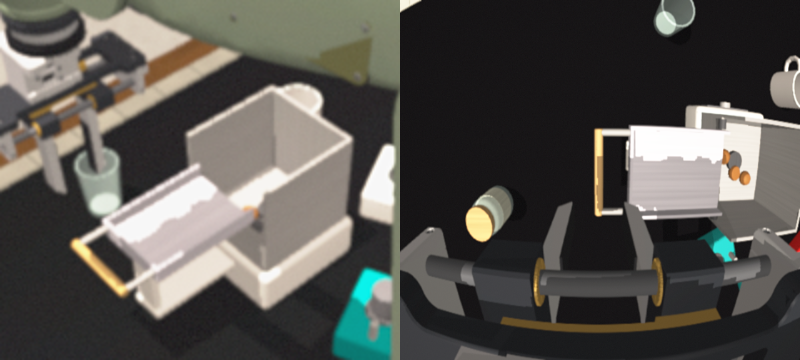

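The tray is empty and level on its post, and the lumps are in the hopper (an orange patch shows at its mouth). Going to the white pod with the fingers closed.

Emit:
move_arm:
  delta_pos:
    - [-0.8, -4.6, 0]
    - [-0.8, -4.7, 0]
    - [-0.8, -4.7, 0]
    - [-0.8, -4.7, 0]
    - [-0.8, -4.7, 0]
  spin: [0, 0, 0, 0, 0]
  gripper: 0

```text
t: 12.92
tcp_pos: [0.5153, -0.0942, 0.3179]
tool_rot: [-3.14, 0.005, -0.036]
force: [0.2, -1.5, -0.2]
opening: 0.0005
```

Emit:
move_arm:
  delta_pos:
    - [-0.8, -4.7, 0]
    - [-0.8, -4.7, 0]
    - [-0.8, -4.7, 0]
    - [-0.8, -4.7, 0]
    - [-0.8, -4.7, 0]
  spin: [0, 0, 0, 0, 0]

```text
t: 13.55
tcp_pos: [0.4756, -0.3289, 0.3178]
tool_rot: [-3.138, 0.004, -0.036]
force: [0.8, -0.4, -0.4]
opening: 0.0008
```

Emit:
move_arm:
  delta_pos:
    - [-0.5, -4.6, 0]
    - [0, 0, -6]
    - [0, 0, -6]
    - [0, 0, -3]
    - [0, 0, 0]
  spin: [0, 0, 0, 0, 0]

```text
t: 14.18
tcp_pos: [0.4688, -0.3711, 0.1647]
tool_rot: [-3.133, 0.009, -0.036]
force: [-0.6, 0.1, -0.2]
opening: 0.0006
```

```bash
python3 - <<'E'
from h import *
s=get_state(); im=get_image("wrist"); cv2.imwrite("pics/w5.png",im)
u=get_image("top"); cv2.imwrite("pics/top5.png",u)
print(s["tcp_pos"],s["tool_rot"],s["force"],s["opening"])
g=cv2.cvtColor(im,cv2.COLOR_BGR2HSV)
for b in blobs((g[...,1]<50)&(g[...,2]>60)&(g[...,2]<150),300): print(b[0],b[2],wray(s,*b[1],.095))
for b in blobs((g[...,1]<50)&(g[...,2]>180),300): print("w",b[0],b[2])
E
```

```text
[ 0.46884213 -0.37112588  0.16466907] [-3.13315033  0.00857977 -0.03637483] [-0.55201327  0.13722977 -0.2000483 ] 0.0005805481783596188
[    0    17   270   349 36511] ((134.5, 191.0), (348.0, 269.0), 90.0) [ 0.50202815 -0.17986836  0.095     ]
[ 247  123  115  181 4771] ((298.65777587890625, 214.60244750976562), (97.95344543457031, 172.6476287841797), 38.34557342529297) [ 0.45349528 -0.37363349  0.095     ]
[ 450  160   43   50 1259] ((468.6127014160156, 183.36087036132812), (37.48332214355469, 46.53279495239258), 17.969139099121094) [ 0.49274677 -0.5369507   0.095     ]
[ 377  264  183  115 8886] ((471.8321838378906, 323.8515625), (88.43492889404297, 184.86280822753906), 68.9310302734375) [ 0.34156439 -0.57941325  0.095     ]
[286 321  65  30 739] ((314.5587158203125, 326.0738220214844), (25.362646102905273, 70.06412506103516), 69.94390869140625) [ 0.35721977 -0.39856334  0.095     ]
[   0  346  203   74 4445] ((101.0, 382.5), (202.0, 73.0), 0.0) [ 0.18891745 -0.03344728  0.095     ]
w [  99   42   36  185 2399] ((119.7550277709961, 134.24398803710938), (184.42837524414062, 25.720806121826172), 84.92039489746094)
w [  200   124   160   143 10340] ((279.4794006347656, 195.45362854003906), (104.58065795898438, 138.39169311523438), 66.03751373291016)
w [477 174  31  39 940] ((492.0, 193.0), (38.0, 30.0), 90.0)
w [414 359  30  18 349] ((428.0135192871094, 367.0810852050781), (14.302711486816406, 30.578210830688477), 80.53767395019531)
```

View pics/w5.png

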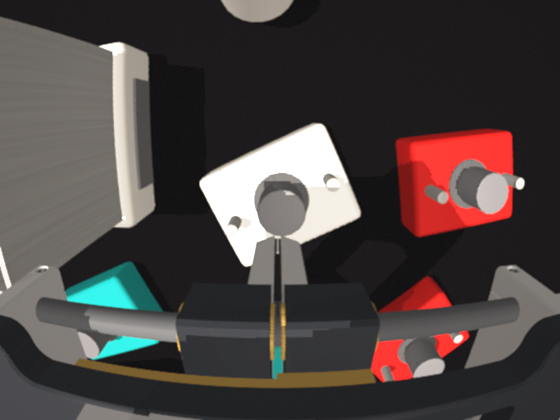

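The white pod is straight below. Its plunger top is at about (281,211), with peg tops at about (331,181) and (236,223).

```bash
python3 - <<'E'
from h import *
s=get_state()
print(wray(s,281,211,.095),(wray(s,331,181,.08)+wray(s,236,223,.08))/2, s["tcp_pos"])
E
```

```text
[ 0.47461684 -0.37704233  0.095     ] [ 0.47802553 -0.37885818  0.08      ] [ 0.47179846 -0.37404206  0.17023095]
```

Emit:
move_arm:
  delta_pos:
    - [0, 0, -3]
    - [0, 0, -2.5]
    - [0, 0, -0.7]
    - [0, 0, 0]
    - [0, 0, 0]
  spin: [0, 0, 0, 0, 0]

```text
t: 14.9
tcp_pos: [0.473, -0.3753, 0.1105]
tool_rot: [3.139, -0.003, -0.036]
force: [-0.9, -0.2, 0.6]
opening: 0.0006
```

Emit:
move_arm:
  delta_pos:
    - [0, 0, -0.5]
    - [0, 0, -0.4]
    - [0, 0, -0.4]
    - [0, 0, -0.3]
    - [0, 0, 0]
  spin: [0, 0, 0, 0, 0]

```text
t: 15.52
tcp_pos: [0.4719, -0.3742, 0.0925]
tool_rot: [-3.141, 0.0, -0.036]
force: [-0.5, 0.1, 2.6]
opening: 0.0006
```

Emit:
move_arm:
  delta_pos:
    - [0, 0, -0.3]
    - [0, 0, -0.3]
    - [0, 0, -0.3]
    - [0, 0, 0]
    - [0, 0, 0]
  spin: [0, 0, 0, 0, 0]

```text
t: 16.15
tcp_pos: [0.472, -0.3743, 0.0839]
tool_rot: [3.141, -0.0, -0.036]
force: [-1.5, 1.3, 6.2]
opening: 0.0007
```

Emit:
move_arm:
  delta_pos:
    - [0, 0, -0.2]
    - [0, 0, -0.2]
    - [0, 0, 0]
    - [0, 0, 0]
    - [0, 0, 0]
  spin: [0, 0, 0, 0, 0]

```text
t: 16.77
tcp_pos: [0.472, -0.3743, 0.0802]
tool_rot: [3.141, -0.0, -0.036]
force: [-1.3, 1.7, 6.7]
opening: 0.0007
```

```bash
python3 - <<'E'
from h import *
for i in range(4):
    im=get_image(["wrist","side","top","wrist"][i]); cv2.imwrite(f"pics/f{i}.png",im); s=get_state(); print(s["t"],s["tcp_pos"],s["force"])
w=cv2.imread("pics/f0.png"); t=cv2.imread("pics/f2.png")
cv2.imwrite("pics/fin.png",np.hstack([cv2.resize(w[80:260,180:380],(400,360),interpolation=2),cv2.resize(t[110:290,200:400],(400,360),interpolation=2)]))
E
```

```text
16.825 [ 0.47205434 -0.37434197  0.08016301] [-2.29253966  2.27784526  6.72067947]
16.875 [ 0.47206623 -0.37434182  0.08018063] [-1.60606287  1.81994937  6.65555693]
16.925 [ 0.47206486 -0.37432085  0.08014239] [-1.22274044  1.74452075  6.85157773]
16.975 [ 0.47204203 -0.37431552  0.08016148] [-2.33188822  2.6980764   6.73171447]
```

View pics/fin.png

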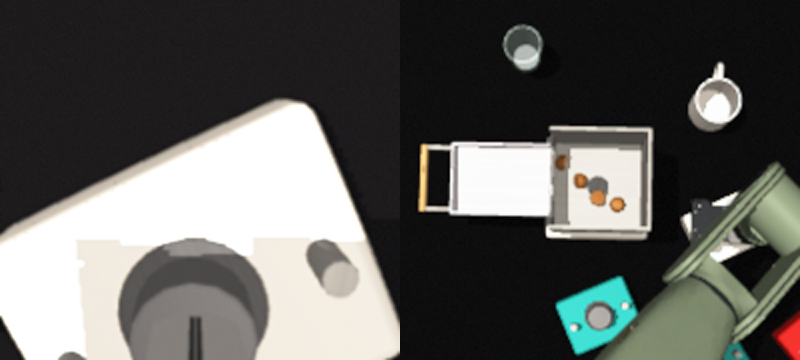

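```bash
python3 -c "
from plant import *
job_done()"
```

```text
the job is handed in; nothing more can be done
```

I handed the job in at about 17 s on the robot's clock, with the fingers still holding the white pod's plunger half-way down.

- **Feed tray:** I pinched the bar handle and swung the tray up to about 1.10 rad. All four lumps slid into the hopper. I then lowered the tray along the same arc, still gripped, until it touched its rest with about 11 N, and only then opened the fingers.
- **Plunger:** With closed fingers I pressed the grey plunger in slow steps.
- **Last checks:** The fingertips stood steady at z = 0.0802 m, against 0.080 m for level with the pegs. The upward force was 6.7 N against the expected 7 N, so both point to half-way. The final top view shows four lumps in the hopper and the tray empty and level on its rest. The glass and mug look unmoved.
- **Not fully agreeing:**
  - At touchdown the fingertips were about 3 mm higher than when I first gripped the bar, so the bar had probably slipped slightly in the fingers.
  - A small sideways force of 2–3 N stayed on the fingers while pressing.
  - The jar lies outside my last crop. It stood upright in the earlier wrist view after the tray was released, and the arm did not go near it.

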